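# Tip the lost lemon reamer out of the tall utensil pot

### The arm

A 6-joint arm with a two-finger parallel gripper is mounted at the origin on a cart in front of the work surface, level with it; the furniture and walls round the work are solid. World frame = base frame: x ahead of the robot, y to its left, z up, the work surface at z = 0. Lengths are in m, angles in rad, forces in N, time in s.
With the tool pointing down it reaches from about 0.35 to 0.875 m from the base axis. Payload 4.2 kg.
Tool frame: the origin (TCP) lies at the very end of the fingers, on their centre line; the grasp point (between the pads) lies 19 mm behind it; z points along the fingers, y is the line along which they close (so a half turn about z gives the same grasp; the last joint's range is limited). The gripper opens to 85 mm and grips with 20 to 120 N. Pads are 22 mm wide; open, the fingers measure 114 mm over their backs; the gripper's body (76 mm by 85 mm) begins 54 mm behind the grasp point. The pads swing forward as they close: fully open they stand 13 mm farther back than shut.
Start: joints at [1.564, 0.385, 0.008, 0, -1.194, -0.259], TCP at [0.164, 0.603, 0.231] pointing down, gripper open.
Joint ranges: [-3.14, 3.14], [-1.21, 2.06], [-1.07, 1.41], [-3.16, 2.05], [-2.99, -0.16], [-3.1, 3.1]. Speed limits (rad/s): [2.79, 2.79, 3.14, 3.14, 3.14, 3.14].

### API

Orientations are given as a 3x3 rotation matrix whose columns are the frame's x, y, z axes.
In Python, from workcell import env gives the robot as it stands.
- The arm moves only by the tool play_rows, never from a script. Its argument "targets" is a list that holds one entry, the list of rows, each a list of 7 numbers: the shift along the tool's x, y, z in cm, then the turn, a rotation vector about the tool's x, y, z in rad, then the opening, from 0 (shut) to 1 (fully open). A call has 1 to 10 rows; each row shifts and turns the commanded pose from where the row before left it, along the tool's axes as they then stand; what a row does not reach is not made up. A row lasts 1/8 s, in which the tool goes at most 62.5 mm and 10.7 degrees, less where a joint would pass 70% of its speed; a pose out of reach is approached as far as the arm can. A call with a gripper value outside its range is refused whole. The fingers move at their own pace and stop on an object; "squeeze" is the grip in N (left out, the last holds). Time passes only in rows, so rows that do not move let the fingers close. It gives the time, the measured TCP pose, the force, the opening and the grip force at its end, in the units of the state.
- env.state(): the state, without advancing time (a new reading comes with each control period).
- env.grab_frame(name): name is "scene" or "top" or "wrist"; returns (picture, depth): 384x512x3 uint8, red, green, blue; 384x512 float32, m along the optical axis (not along the pixel's ray), 0 where there is no reading.
- env.calibration(name): a dict with "camera_matrix" (3x3 intrinsics, pixels), "R" (3x3) and "t" (3): a world point X has camera coordinates R X + t. Camera axes: x right, y down, z forward; pixel columns grow to the right and rows downward; lengths in m; the calibration is good to about 2 mm. A picture is of the moment at which its call begins: read the wrist's pose just before it. calibration takes no time and is no camera call; for the wrist camera it gives the pose at the moment of the call.
- env.job_done(): hands the job in; it is judged then, once.
The state is a dict: "clock": time; "q": joint angles; "dq": joint speeds; "joint_torque": joint torques, N m; "eef_pos": TCP position; "ee_rot": TCP orientation; "contact_force": force on the tool from outside, world axes, zero at the start; "wrist_torque": the same for the moment, N m; "finger_gap": finger opening in m; "gripper_force": force on a finger pad.
Only numpy, scipy, OpenCV 4.12 (cv2) and the standard library are available. Lean on these libraries where they do the work, as an engineer would, in place of code of your own. Each camera call takes 0.05 s, during which the arm holds its last target. There are 200 camera calls.

### The job

The wooden lemon reamer has dropped to the bottom of the tall square steel utensil pot, too deep to reach. Tip the pot over the roasting tin with its mouth held low so that the reamer slides out gently and lies in the tin with the lemon, then stand the empty pot upright on the worktop again, clear of the tin. Keep the lemon in the tin and leave the tumbler, the spice jar and the sauce bottle where they stand.

Things in the scene. Friction and masses are not known exactly. Their poses are not given: they have to be found in the camera images.
- pot: Tall square utensil pot of stainless steel, slotted below, plain band above 134 mm; 62 x 62 mm outside, 210 mm high, wall 3 mm, floor 4 mm, clear inside 56 x 56 mm, 0.14 to 0.28 kg (hidden). Flat-sided: it stays put when laid on its side. Origin: centre of its underside; z: towards the open mouth; x, y: square to its faces (all four alike). It stands upright on the worktop at the start.
- pot_mouth (a point): Centre of the pot's open mouth, 210 mm above its underside on its axis.
- reamer: Beech lemon reamer: handle up to 27 mm thick, ribbed pointed head up to 42 mm, 114 mm long, 0.06 kg. Origin: butt of the handle; z: butt to point. At the start it stands in the pot, butt down, point about 92 mm below the mouth. Wood on steel grips (friction 0.48 to 0.72, hidden): it slides only once the mouth points about 25 to 37 degrees below level (pot turned 115 to 127).
- reamer_mid (a point): Middle of the reamer's length, on its axis, 57 mm from the butt.
- tin: Cream enamelled roasting tin with a blue rim and two wire loops at its ends, 180 mm (x) x 300 mm (y) x 28 mm high, wall and floor 4 mm, loose, 1.2 kg; the loops stand out 24 mm farther at both y ends. Origin: centre of its underside. It stands on the flat cooker hob (5 mm above the worktop), right of the pot.
- lemon: Yellow lemon, 72 x 57 x 58 mm, 0.11 kg, lying in the tin near its -y end. Origin: underside as it lies at the start.
- tumbler: Clear glass tumbler, 81 mm wide, 91 mm high, on the worktop behind the pot, below the front of a wall cabinet (cabinet front at x = 0.63, from y = -0.18 to 0.34, underside 0.47 m above the worktop: keep the wrist out from under it). Origin: centre of its underside.
- spice_jar: Small spice jar with a yellow cap, 42 mm wide, 96 mm high, behind and to the left of the pot. In front of it the worktop is free from its front edge (x = 0.38) to x = 0.58 and from the hob (y = -0.197) to y = 0.25; the side of a tall fridge closes it off at y = 0.37. Origin: centre of its underside.
- sauce: Slim glass bottle of red sauce, 60 mm wide, 244 mm high, behind the pot, right of the tumbler. Origin: centre of its underside.
There are look-alikes about, which are no part of the job. Leave any turquoise look-alike of the reamer alone.

How it is judged:
On the way, in this order (a step that is already met when the one before it is completed fails the run):
1. the pot is tipped right over, its mouth below level, with the mouth over the tin (angle between pot's own z axis and vertical above 1.7 rad and x of pot_mouth in the frame of tin between -0.12 and 0.12 m and y of pot_mouth in the frame of tin between -0.19 and 0.19 m and z of pot_mouth in the frame of tin below 0.15 m), for 0.05 s.
2. the reamer is out of the pot and lies in the tin (x of reamer_mid in the frame of tin between -0.086 and 0.086 m and y of reamer_mid in the frame of tin between -0.146 and 0.146 m and z of reamer_mid in the frame of tin below 0.05 m and (z of reamer_mid in the frame of pot above 0.225 m or x of reamer_mid in the frame of pot above 0.06 m or x of reamer_mid in the frame of pot below -0.06 m or y of reamer_mid in the frame of pot above 0.06 m or y of reamer_mid in the frame of pot below -0.06 m) and linear speed of reamer below 0.05 m/s), for 0.2 s.
At the end, for the whole second after the job is handed in: The reamer lies at rest in the tin, out of the pot, its middle within the tin's walls and under 50 mm high; the pot stands at rest, upright within 0.1 rad, on worktop or hob, its axis over 30 mm beyond the tin's long sides or ends; the lemon is still in the tin (x of reamer_mid in the frame of tin between -0.086 and 0.086 m and y of reamer_mid in the frame of tin between -0.146 and 0.146 m and z of reamer_mid in the frame of tin below 0.05 m and (z of reamer_mid in the frame of pot above 0.225 m or x of reamer_mid in the frame of pot above 0.06 m or x of reamer_mid in the frame of pot below -0.06 m or y of reamer_mid in the frame of pot above 0.06 m or y of reamer_mid in the frame of pot below -0.06 m) and linear speed of reamer below 0.03 m/s and angle between pot's own z axis and vertical below 0.1 rad and height (world z) of pot below 0.012 m and linear speed of pot below 0.02 m/s and (x of pot in the frame of tin above 0.12 m or x of pot in the frame of tin below -0.12 m or y of pot in the frame of tin above 0.18 m or y of pot in the frame of tin below -0.18 m) and x of lemon in the frame of tin between -0.1 and 0.1 m and y of lemon in the frame of tin between -0.16 and 0.16 m and z of lemon in the frame of tin below 0.08 m); the robot touches nothing.
It fails at once if the reamer comes out of the pot while the mouth is more than 130 mm above the worktop (z of reamer_mid in the frame of pot above 0.205 m and distance between reamer_mid and pot_mouth below 0.05 m and height (world z) of pot_mouth above 0.13 m).
It fails at once if the tumbler is pushed more than 40 mm or knocked over (distance of tumbler from where it was at the start of the episode above 0.04 m or angle between tumbler's own z axis and vertical above 0.5 rad).
It fails at once if the spice jar is pushed more than 40 mm or knocked over (distance of spice_jar from where it was at the start of the episode above 0.04 m or angle between spice_jar's own z axis and vertical above 0.5 rad).
It fails at once if the sauce bottle is pushed more than 40 mm or knocked over (distance of sauce from where it was at the start of the episode above 0.04 m or angle between sauce's own z axis and vertical above 0.5 rad).
It also fails if it takes over 72 s, if anything falls off the work surface, if the arm or the gripper's body presses on something with over 40 N, if the wrist force passes 120 N, or if a joint passes its speed limit or range.

## Working session

There is one attempt and no reset: what is moved stays moved. The work goes in short steps, Python scripts to look and compute and a tool call to move; the robot and the scene stay as the last step left them, time stands still between calls to the robot, and variables do not carry over. Pictures are saved under pics/ and viewed, at most 10 in all, crops included, and the job is handed in when it is done.

Besides the shell and the picture viewer there is one more tool, called after ">>>" as name(argument=value, ...), one argument or row to a line, values as JSON. play_rows: Moves the arm, as the interface text tells. Its arguments: {"type":"object","properties":{"targets":{"type":"array","items":{"type":"array","items":{"type":"array","items":{"type":"number"}}}},"squeeze":{"type":"number"}},"required":["targets"]}

```bash
ls; mkdir -p pics; python3 - <<'E'
from workcell import env
import cv2,numpy as np
for n in("scene","top"):
    p,d=env.grab_frame(n); cv2.imwrite(f"pics/{n}0.png",p[:,:,::-1]); np.savez(f"{n}0.npz",p=p,d=d)
    c=env.calibration(n); print(n,c)
print(env.state())
E
```

```text
pics
scene {'camera_matrix': array([[401.11370821,   0.        , 255.54270434],
       [  0.        , 401.11370821, 192.61345022],
       [  0.        ,   0.        ,   1.        ]]), 'R': array([[ 0.9731444 , -0.23017981,  0.00269069],
       [-0.13974036, -0.59999623, -0.78770372],
       [ 0.1829279 ,  0.76617347, -0.61604838]]), 't': array([-0.61608855,  0.09220585,  1.41211981])}
top {'camera_matrix': array([[403.46363557,   0.        , 255.99815646],
       [  0.        , 403.46363557, 188.51907316],
       [  0.        ,   0.        ,   1.        ]]), 'R': array([[-0.02488318, -0.9996162 , -0.01217722],
       [-0.99655124,  0.02576776, -0.07887739],
       [ 0.07916089,  0.0101725 , -0.99680995]]), 't': array([-0.17566606,  0.60019506,  1.2328321 ])}
{'clock': 0.1, 'q': array([ 1.56360710e+00,  3.85497327e-01,  6.79120523e-03, -4.18659378e-04,
       -1.19398419e+00, -2.58587925e-01]), 'dq': array([ 0.00172833, -0.00323094,  0.00336319,  0.00137677,  0.00260279,
       -0.00044351]), 'joint_torque': array([-6.01187298e-05, -3.93318701e+01,  1.88930959e+01,  4.19796869e+00,
       -2.58346212e-03,  2.01947557e-06]), 'eef_pos': array([0.16402034, 0.60257439, 0.23033396]), 'ee_rot': array([[ 9.64848116e-01, -2.62807821e-01, -4.02893076e-04],
       [-2.62808108e-01, -9.64846269e-01, -1.89110181e-03],
       [ 1.08266465e-04,  1.93050958e-03, -9.99998131e-01]]), 'contact_force': array([-0.12369851, -1.20755057, -1.38148492]), 'wrist_torque': array([ 0.01679497,  0.02470309, -0.05001271]), 'gripper_force': 0.0, 'finger_gap': 0.084875934208145}
```

View pics/scene0.png

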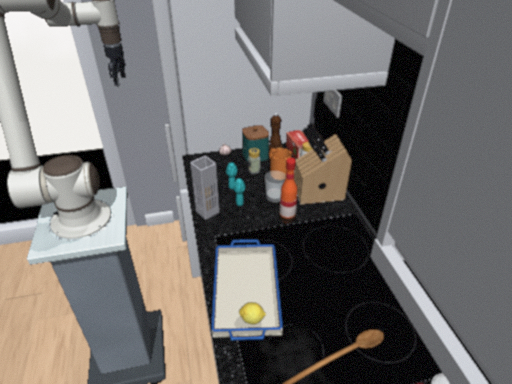

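View pics/top0.png

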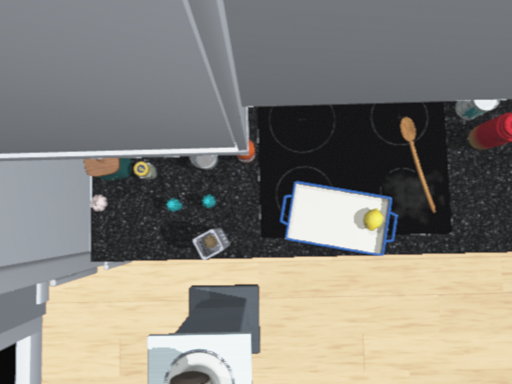

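Scene view: pot at (205,187), tin at (247,288) with the lemon at (252,313), tumbler (274,186), spice jar (254,160), sauce (289,195), and two turquoise look-alikes at (232,175) and (240,190). In the top view, the pot is at (211,242), with the reamer visible inside, and the tin is at (338,218). Next I'll measure from depth.

```bash
cat > h.py <<'E'
import numpy as np,cv2
from workcell import env
def cloud(d,c):
    K,R,t=c["camera_matrix"],c["R"],c["t"]
    v,u=np.mgrid[:d.shape[0],:d.shape[1]]
    X=np.stack([(u-K[0,2])/K[0,0]*d,(v-K[1,2])/K[1,1]*d,d],-1)
    W=(X-t)@R; W[d<=0]=np.nan
    return W
def ray(c,u,v,z):
    K,R,t=c["camera_matrix"],c["R"],c["t"]
    o=-R.T@t; r=R.T@np.linalg.solve(K,[u,v,1.]); return o+r*(z-o[2])/r[2]
E
python3 - <<'E'
from h import *
np.set_printoptions(precision=4,suppress=True)
for n in("top","scene"):
    z=np.load(n+"0.npz");p=z["p"];W=cloud(z["d"],env.calibration(n));X,Y,Z=W[...,0],W[...,1],W[...,2]
    print(n)
    with np.errstate(invalid='ignore'):
        def rep(name,m,rect=True):
            m=m&np.isfinite(Z)
            if m.sum()<4: print(name,m.sum());return
            P=W[m]; r=cv2.minAreaRect(P[:,:2].astype(np.float32)*1000)
            v,u=np.nonzero(m)
            print(name,m.sum(),"px",u.mean().round(),v.mean().round(),"med",np.median(P,0),"z",np.percentile(P[:,2],[2,98]),"rect",np.array(r[0]),np.array(r[1]),round(r[2],1))
        if n=="top":
            box=lambda a,b,c,d:(np.mgrid[:384,:512][1]>=a)&(np.mgrid[:384,:512][1]<=b)&(np.mgrid[:384,:512][0]>=c)&(np.mgrid[:384,:512][0]<=d)
            B=[("pot",box(188,235,222,264)),]
        else:
            box=lambda a,b,c,d:(np.mgrid[:384,:512][1]>=a)&(np.mgrid[:384,:512][1]<=b)&(np.mgrid[:384,:512][0]>=c)&(np.mgrid[:384,:512][0]<=d)
            B=[("pot",box(185,225,150,222)),]
        for k,b in B: rep(k+" rim",b&(Z>.195)&(Z<.23)); rep(k+" all",b&(Z>.02)&(Z<.23)&(X>.3))
        h=cv2.cvtColor(p,cv2.COLOR_RGB2HSV);H,S,V=[h[...,i].astype(int) for i in range(3)]
        rep("blue rim",(H>100)&(H<125)&(S>130)&(V>60)&(X>.3)&(Z>.01)&(Z<.06))
        rep("lemon",(H>20)&(H<35)&(S>150)&(V>120)&(X>.3)&(X<.6)&(Y<-.2)&(Z>.03)&(Z<.1))
        rep("turq",(H>82)&(H<98)&(S>120)&(X>.3)&(X<.6)&(Z<.15))
        rep("jarcap",(H>20)&(H<35)&(S>120)&(Y>0)&(X>.4)&(X<.7)&(Z>.07)&(Z<.12))
        rep("red",((H<6)|(H>172))&(S>150)&(Y>-.25)&(Y<0)&(X>.45)&(X<.75)&(Z>.02)&(Z<.27))
    if n=="scene":
        c=env.calibration(n);print("tumbler base ray",ray(c,274,200,0.),ray(c,274,176,.091),"top:",ray(env.calibration("top"),204,160,.091))
z=np.load("top0.npz");cv2.imwrite("pics/c.png",cv2.resize(z["p"][215:275,180:245,::-1],None,fx=8,fy=8,interpolation=2))
E
```

```text
top
pot rim 181 px 207.0 244.0 med [ 0.4372 -0.0612  0.2082] z [0.1965 0.2126] rect [437.7798 -61.2931] [62.2568 62.489 ] 26.5
pot all 599 px 210.0 242.0 med [ 0.4391 -0.0547  0.1423] z [0.0282 0.2111] rect [437.6926 -61.1464] [62.2572 62.7473] 26.7
blue rim 668 px 338.0 217.0 med [ 0.5026 -0.4393  0.0344] z [0.0288 0.0403] rect [ 497.1399 -444.1213] [362.9252 182.9344] 78.7
lemon 139 px 371.0 219.0 med [ 0.4894 -0.533   0.057 ] z [0.0476 0.066 ] rect [ 491.3869 -538.3426] [41.7846 58.8243] 80.8
turq 318 px 190.0 203.0 med [0.5534 0.0416 0.0946] z [-0.0045  0.1111] rect [556.5842  15.1187] [ 44.6842 161.7929] 5.3
jarcap 96 px 141.0 169.0 med [0.6543 0.1438 0.0949] z [0.0832 0.1008] rect [657.9709 148.1909] [40.0325 39.7851] 89.0
red 0
scene
pot rim 218 px 203.0 165.0 med [ 0.4392 -0.0674  0.205 ] z [0.1959 0.2128] rect [438.7519 -61.3924] [62.8704 68.9251] 27.1
pot all 1253 px 205.0 184.0 med [ 0.4392 -0.0798  0.1391] z [0.0232 0.2113] rect [479.5123 102.7332] [427.7584  83.9778] 76.3
blue rim 641 px 246.0 292.0 med [ 0.4968 -0.4857  0.0364] z [0.031 0.04 ] rect [ 504.5433 -426.122 ] [380.5922 186.6438] 78.6
lemon 114 px 251.0 310.0 med [ 0.4838 -0.5463  0.0582] z [0.0455 0.0682] rect [ 492.7042 -546.4113] [27.9192 60.6422] 75.9
turq 536 px 238.0 201.0 med [ 0.5547 -0.0452  0.0485] z [-0.0012  0.1119] rect [ 520.5605 -241.6814] [963.199  175.2866] 87.9
jarcap 40 px 254.0 154.0 med [0.6575 0.1317 0.092 ] z [0.0816 0.0991] rect [658.2505 137.5253] [19.4585 35.9682] 83.8
red 194 px 290.0 178.0 med [ 0.7045 -0.1719  0.1978] z [0.079 0.247] rect [ 708.2011 -170.64  ] [42.3755 42.8715] 41.7
tumbler base ray [ 0.6913 -0.0533 -0.    ] [ 0.6957 -0.0268  0.091 ] top: [ 0.6788 -0.0396  0.091 ]
```

View pics/c.png

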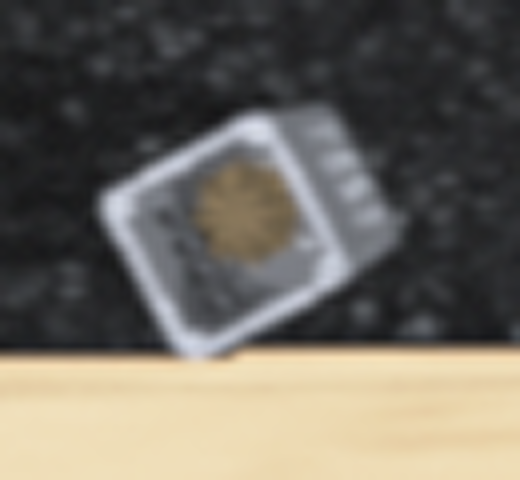

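Wood-coloured reamer confirmed inside the pot (crop near (245,215)); the turquoise ones stand free and stay untouched. The pot is at (0.438,-0.061) with yaw 26.6°, and its rim height of 0.21 matches the spec. The tin is at (0.497,-0.444) with yaw -11°. I'm swinging the arm towards the front now.

>>> play_rows(
  targets=[
    [[3.3, 4.8, -1.7, 0, 0, 0, 1], [3.3, 4.8, -1.7, 0, 0, 0, 1], [3.3, 4.8, -1.7, 0, 0, 0, 1], [3.3, 4.8, -1.7, 0, 0, 0, 1], [3.3, 4.8, -1.7, 0, 0, 0, 1]],
  ],
)

```text
clock: 0.72
eef_pos: [0.2605, 0.326, 0.3165]
ee_rot: [[0.965, -0.262, -0.0], [-0.262, -0.965, -0.0], [-0.0, 0.0, -1.0]]
contact_force: [0.6, -0.3, 1.0]
finger_gap: 0.0854
gripper_force: 0.0
```

```bash
cat > log.py <<'E'
import json;from workcell import env
s=env.state();open("log.jsonl","a").write(json.dumps([list(map(float,s["q"])),list(map(float,s["eef_pos"])),s["ee_rot"].tolist()])+"\n")
print(s["clock"],"q",s["q"].round(3),"p",s["eef_pos"].round(4),"F",s["contact_force"].round(1),"gap",round(s["finger_gap"],4),s["gripper_force"]);print(s["ee_rot"].round(3))
E
python3 log.py
```

```text
0.725 q [ 1.29  -0.038 -0.304 -0.    -1.305  0.016] p [0.2605 0.326  0.3165] F [ 0.6 -0.3  1. ] gap 0.0854 0.0
[[ 0.965 -0.262 -0.   ]
 [-0.262 -0.965 -0.   ]
 [-0.     0.    -1.   ]]
```

>>> play_rows(
  targets=[
    [[3.3, 4.8, -1.7, 0, 0, 0, 1], [3.3, 4.8, -1.7, 0, 0, 0, 1], [3.3, 4.8, -1.7, 0, 0, 0, 1], [3.3, 4.8, -1.7, 0, 0, 0, 1], [3.3, 4.8, -1.7, 0, 0, 0, 1]],
  ],
)

```text
clock: 1.35
eef_pos: [0.3562, 0.0513, 0.4019]
ee_rot: [[0.965, -0.262, 0.001], [-0.262, -0.965, 0.001], [0.0, -0.001, -1.0]]
contact_force: [1.6, 0.4, -0.0]
finger_gap: 0.0855
gripper_force: 0.0
```

```bash
python3 log.py
```

```text
1.35 q [ 0.603 -0.177 -0.217 -0.    -1.529  0.703] p [0.3562 0.0513 0.4019] F [ 1.6  0.4 -0. ] gap 0.0855 0.0
[[ 0.965 -0.262  0.001]
 [-0.262 -0.965  0.001]
 [ 0.    -0.001 -1.   ]]
```

>>> play_rows(
  targets=[
    [[0, 0, 0, 0.15, 0, 0, 1], [0, 0, 0, 0.15, 0, 0, 1], [0, 0, 0, 0.15, 0, 0, 1]],
  ],
)

```text
clock: 1.72
eef_pos: [0.3561, 0.0533, 0.4016]
ee_rot: [[0.965, -0.235, 0.116], [-0.262, -0.867, 0.424], [0.001, -0.44, -0.898]]
contact_force: [-0.1, -0.9, -0.4]
finger_gap: 0.0855
gripper_force: 0.0
```

```bash
python3 log.py
```

```text
1.725 q [ 0.24  -0.231 -0.182 -0.4   -1.401  1.091] p [0.3561 0.0533 0.4016] F [-0.1 -0.9 -0.4] gap 0.0855 0.0
[[ 0.965 -0.235  0.116]
 [-0.262 -0.867  0.424]
 [ 0.001 -0.44  -0.898]]
```

>>> play_rows(
  targets=[
    [[0, 0, 0, 0.1, 0.15, 0, 1], [0, 0, 0, 0.1, 0.15, 0, 1], [0, 0, 0, 0.1, 0.15, 0, 1]],
  ],
)

```text
clock: 2.1
eef_pos: [0.3566, 0.0523, 0.4018]
ee_rot: [[0.801, -0.13, 0.585], [-0.478, -0.726, 0.495], [0.36, -0.676, -0.643]]
contact_force: [-0.1, 0.2, -0.6]
finger_gap: 0.0851
gripper_force: 0.0
```

```bash
python3 log.py
```

```text
2.1 q [ 0.307 -0.513 -0.499 -0.423 -0.799  1.056] p [0.3566 0.0523 0.4018] F [-0.1  0.2 -0.6] gap 0.0851 0.0
[[ 0.801 -0.13   0.585]
 [-0.478 -0.726  0.495]
 [ 0.36  -0.676 -0.643]]
```

>>> play_rows(
  targets=[
    [[0, 0, 0, 0.18, 0, 0, 1], [0, 0, 0, 0.18, 0, 0, 1], [-1, 0, 0, 0.18, 0, 0, 1]],
  ],
)

```text
clock: 2.48
eef_pos: [0.3321, 0.0547, 0.372]
ee_rot: [[0.839, -0.012, 0.544], [-0.461, -0.547, 0.699], [0.29, -0.837, -0.464]]
contact_force: [0.2, -0.1, -2.9]
finger_gap: 0.0853
gripper_force: 0.0
```

```bash
python3 log.py; cat > kin.py <<'E'
import numpy as np,json
from scipy.spatial.transform import Rotation as Ro
e=lambda a,t:Ro.from_euler(a,t).as_matrix()
S4=1
def frames(q,s4=1):
    A=e('z',q[0]);B=A@e('y',q[1]);C=A@e('y',q[1]-q[2]);D=C@e('x',s4*q[3]);E=D@e('y',-q[4]);return A,B,C,D,E
def rows(F):
    A,B,C,D,E=F
    return np.column_stack([[0,0,1],A[:,0],A[:,1],B[:,2],C[:,0],C[:,2],D[:,1],D[:,2],E[:,0]])
def load():return [(np.array(a),np.array(b),np.array(c)) for a,b,c in map(json.loads,open("log.jsonl"))]
E
python3 - <<'E'
from kin import *
np.set_printoptions(precision=4,suppress=True)
L=load()
for s in(1,-1):
    print(s,[np.degrees(np.arccos(np.clip(frames(q,s)[4][:,0]@R[:,2],-1,1))).round(2) for q,p,R in L])
    M=np.vstack([rows(frames(q,s)) for q,p,R in L]);b=np.hstack([p for q,p,R in L])
    x=np.linalg.lstsq(M,b,rcond=1e-3)[0];print(x,np.abs(M@x-b).max(),np.linalg.svd(M)[1])
    for q,p,R in L: print(np.round(frames(q,s)[4].T@R@Ro.from_euler('z',q[5]).as_matrix(),2).tolist())
E
```

```text
2.475 q [-0.41  -0.341 -0.439 -1.097 -1.302  1.874] p [0.3321 0.0547 0.372 ] F [ 0.2 -0.1 -2.9] gap 0.0853 0.0
[[ 0.839 -0.012  0.544]
 [-0.461 -0.547  0.699]
 [ 0.29  -0.837 -0.464]]
1 [np.float64(0.01), np.float64(0.03), np.float64(45.17), np.float64(34.26), np.float64(118.14)]
[ 0.1841  0.2705  0.0215  0.4155  0.1384 -0.4835 -0.1849  0.4432  0.1898] 0.04437886556876952 [4.8083 3.2173 3.1541 0.9589 0.646  0.4179 0.1807 0.1657 0.0993]
[[0.0, -0.0, 1.0], [-1.0, 0.0, 0.0], [-0.0, -1.0, 0.0]]
[[0.0, -0.0, 1.0], [-1.0, 0.0, 0.0], [-0.0, -1.0, 0.0]]
[[0.71, -0.05, 0.7], [-0.7, 0.12, 0.71], [-0.12, -0.99, 0.05]]
[[0.54, -0.17, 0.83], [-0.66, 0.52, 0.54], [-0.52, -0.84, 0.17]]
[[0.78, -0.41, -0.47], [0.58, 0.22, 0.78], [-0.22, -0.89, 0.41]]
-1 [np.float64(0.0), np.float64(0.0), np.float64(0.0), np.float64(0.0), np.float64(0.0)]
[ 0.1606  0.      0.      0.5649  0.4218 -0.     -0.1598  0.      0.2977] 4.440892098500626e-16 [4.8083 3.2173 3.1541 0.9589 0.646  0.4179 0.1807 0.1657 0.0993]
[[0.0, 0.0, 1.0], [-1.0, -0.0, 0.0], [0.0, -1.0, 0.0]]
[[0.0, 0.0, 1.0], [-1.0, -0.0, 0.0], [0.0, -1.0, -0.0]]
[[0.0, -0.0, 1.0], [-1.0, -0.0, 0.0], [-0.0, -1.0, -0.0]]
[[0.0, 0.0, 1.0], [-1.0, -0.0, 0.0], [-0.0, -1.0, 0.0]]
[[0.0, -0.0, 1.0], [-1.0, 0.0, 0.0], [-0.0, -1.0, -0.0]]
```

```bash
cat >> kin.py <<'E'
from scipy.optimize import least_squares
PAR=np.array([0.1606,0,0,0.5649,0.4218,0,-0.1598,0,0.2977])
G=np.array([[0,0,1.],[-1,0,0],[0,-1,0]])
LO=np.array([-3.14,-1.21,-1.07,-3.16,-2.99,-3.1]);HI=np.array([3.14,2.06,1.41,2.05,-.16,3.1])
def fk(q):
    F=frames(q,-1);return rows(F)@PAR,F[4]@G@e('z',-q[5])
def links(q):
    A,B,C,D,E=frames(q,-1);el=np.array([0,0,.1606])+.5649*B[:,2];w=el+.4218*C[:,0];w2=w-.1598*D[:,1];return el,w,w2
def ik(p,R,q0):
    f=lambda q:(lambda a,b:np.r_[(a-p)*5,Ro.from_matrix(b.T@R).as_rotvec()])(*fk(q))
    s=least_squares(f,np.clip(q0,LO+1e-6,HI-1e-6),bounds=(LO,HI));return s.x,np.abs(s.fun).max()
def allik(p,R,n=40,seed=0):
    r=np.random.default_rng(seed);out=[]
    for _ in range(n):
        q,er=ik(p,R,r.uniform(LO,HI))
        if er<1e-4 and not any(np.abs(q-o).max()<.05 for o in out): out.append(q)
    return out
u=lambda a:np.array([np.cos(a),np.sin(a),0])
POT=np.array([.4377,-.0612,0]);TIN=np.array([.498,-.443,.005]);TY=np.radians(-11.3);HG=.165
Z=np.array([0,0,1.])
def grasp(az,up,off=0,dz=0):   # up=+1: tool x up
    z=u(az);x=up*Z;R=np.column_stack([x,np.cross(z,x),z]);return POT+Z*(HG+dz)+z*(.019-off),R
def pour(az,up,roll,mouth):    # roll about tool z; mouth: world position of pot_mouth
    z=u(az);R0=grasp(az,up)[1];R=R0@e('z',roll);ax=up*R[:,0]
    return mouth-ax*(.210-HG)+z*.019,R,ax
def tinw(x,y,z):return TIN+e('z',TY)@np.array([x,y,z])
E
python3 - <<'E'
from kin import *
np.set_printoptions(precision=2,suppress=True)
D=np.radians
for a in(26.6,-63.4,116.6,-153.4):
  for up in(1,-1):
    for q in allik(*grasp(D(a),up)):
        el,w,w2=links(q)
        if min(w[2],w2[2])>.08: print("G",a,up,q,"w",w,"w2",w2,"el",el)
for b in(-30,-11,10,30,-60,-100,60):
  for up in(1,-1):
    for s in(1,-1):
      m=tinw(0,.07 if abs(b)<45 else .02,.095)
      p,R,ax=pour(D(b),up,s*2.3,m)
      for q in allik(p,R,25):
        el,w,w2=links(q)
        if min(w[2],w2[2])>.08: print("P",b,up,s,q,"ax",ax,"w",w,"w2",w2)
E
```

```text
G 26.6 1 [-0.9   0.66 -0.74 -1.77 -1.54 -1.74] w [ 0.26 -0.33  0.19] w2 [ 0.19 -0.19  0.16] el [ 0.21 -0.27  0.61]
G 26.6 -1 [-0.9   0.66 -0.74 -1.77 -1.54  1.4 ] w [ 0.26 -0.33  0.19] w2 [ 0.19 -0.19  0.17] el [ 0.21 -0.27  0.61]
G 116.6 1 [-0.36  0.82  0.07 -0.94 -2.14 -2.21] w [ 0.68 -0.25  0.26] w2 [ 0.56 -0.31  0.17] el [ 0.39 -0.14  0.55]
G 116.6 -1 [-0.36  0.82  0.07 -0.94 -2.14  0.93] w [ 0.68 -0.25  0.26] w2 [ 0.56 -0.31  0.17] el [ 0.39 -0.14  0.55]
G -153.4 1 [ 0.32  0.89 -0.16  0.16 -2.09 -1.49] w [0.62 0.21 0.15] w2 [0.69 0.06 0.16] el [0.42 0.14 0.52]
G -153.4 -1 [ 0.32  0.89 -0.16  0.16 -2.09  1.65] w [0.62 0.21 0.15] w2 [0.69 0.06 0.16] el [0.42 0.14 0.52]
P -30 1 1 [-1.03  0.81 -0.78 -2.64 -1.59  2.42] ax [-0.37 -0.65 -0.67] w [ 0.21 -0.34  0.13] w2 [ 0.29 -0.21  0.13]
P -30 1 -1 [-1.16  0.79 -0.69 -2.5  -1.5   0.68] ax [ 0.37  0.65 -0.67] w [ 0.17 -0.4   0.14] w2 [ 0.25 -0.26  0.13]
P -30 -1 1 [-1.03  0.81 -0.78 -2.64 -1.59 -0.72] ax [-0.37 -0.65 -0.67] w [ 0.21 -0.34  0.13] w2 [ 0.29 -0.21  0.13]
P -30 -1 -1 [-1.16  0.79 -0.69 -2.5  -1.5  -2.47] ax [ 0.37  0.65 -0.
[... 1680 characters left out ...]
P -100 -1 1 [-0.29  0.83 -0.67  1.69 -1.56 -0.67] ax [-0.73  0.13 -0.67] w [ 0.43 -0.13  0.12] w2 [ 0.58 -0.15  0.13]
P -100 -1 -1 [-0.31  0.79 -0.84  1.71 -1.58 -2.46] ax [ 0.73 -0.13 -0.67] w [ 0.36 -0.12  0.14] w2 [ 0.52 -0.14  0.13]
P 60 1 1 [-1.03  0.95  0.37 -1.27 -1.99  1.49] ax [ 0.65 -0.37 -0.67] w [ 0.42 -0.7   0.26] w2 [ 0.33 -0.65  0.13]
P 60 1 -1 [-1.    1.01  0.54 -1.34 -1.99 -0.32] ax [-0.65  0.37 -0.67] w [ 0.46 -0.72  0.27] w2 [ 0.39 -0.68  0.13]
P 60 -1 1 [-1.03  0.95  0.37 -1.27 -1.99 -1.65] ax [ 0.65 -0.37 -0.67] w [ 0.42 -0.7   0.26] w2 [ 0.33 -0.65  0.13]
P 60 -1 -1 [-1.    1.01  0.54 -1.34 -1.99  2.82] ax [-0.65  0.37 -0.67] w [ 0.46 -0.72  0.27] w2 [ 0.39 -0.68  0.13]
```

```bash
cat >> kin.py <<'E'
def plan(p0,R0,p1,R1,n,q0,dec=(2,4),verbose=True):
    w=Ro.from_matrix(R0.T@R1).as_rotvec()/n;E=Ro.from_rotvec(w).as_matrix()
    M=sum(np.linalg.matrix_power(E,k) for k in range(n));v=np.linalg.solve(M,R0.T@(p1-p0))
    v=np.round(v*100,dec[0]);w=np.round(w,dec[1]);p,R,q=p0.copy(),R0.copy(),q0.copy();E=Ro.from_rotvec(w).as_matrix()
    ms=0;mz=9;me=0;rp=[]
    for k in range(n):
        p=p+R@v/100;R=R@E;qn,er=ik(p,R,q);ms=max(ms,np.abs(qn-q).max());me=max(me,er);q=qn;mz=min(mz,links(q)[1][2],links(q)[2][2]);rp.append(p)
    if verbose:print(n,"x",v.tolist()+w.tolist(),"|v|cm",np.linalg.norm(v).round(2),"deg",np.degrees(np.linalg.norm(w)).round(1),"step",ms.round(3),"err",me.round(5),"minz",mz.round(3),"q",q.round(2),"p",p.round(3),"perr",np.abs(p-p1).max().round(4))
    return p,R,q
E
python3 - <<'E'
from kin import *
from workcell import env
s=env.state();D=np.radians
p,R,q=s["eef_pos"],s["ee_rot"],s["q"];a=D(26.6)
for off,dz in((.11,.0),(.09,.0),(.02,.12),(0,.12)):
    print(off,dz);x=plan(p,R,*grasp(a,-1,off,dz+.1),10,q);y=plan(*x[:2],*grasp(a,-1,off,dz),5,x[2]);y=plan(*y[:2],*grasp(a,-1),8,y[2])
    print("g ik",links(y[2]))
E
```

```text
0.11 0.0
10 x [2.02, 0.53, -0.96, 0.0757, 0.0095, 0.1934] |v|cm 2.3 deg 11.9 step 0.144 err 0.0 minz 0.265 q [-1.17  0.27 -0.71 -1.52 -1.61  0.99] p [ 0.356 -0.102  0.265] perr 0.0004
5 x [2.0, -0.0, 0.01, -0.0, -0.0001, 0.0] |v|cm 2.0 deg 0.0 step 0.09 err 0.0 minz 0.165 q [-1.17  0.66 -0.76 -1.51 -1.58  1.43] p [ 0.356 -0.102  0.165] perr 0.0002
8 x [0.0, -0.0, 1.37, -0.0, 0.0, 0.0] |v|cm 1.37 deg 0.0 step 0.034 err 0.0 minz 0.165 q [-0.9   0.66 -0.74 -1.77 -1.54  1.41] p [ 0.454 -0.053  0.165] perr 0.0003
g ik (array([ 0.21467781, -0.27124065,  0.60720268]), array([ 0.25868769, -0.32684615,  0.19140658]), array([ 0.1881344 , -0.18590042,  0.16508983]))
0.09 0.0
10 x [2.07, 0.45, -0.77, 0.0757, 0.0095, 0.1934] |v|cm 2.25 deg 11.9 step 0.136 err 0.0 minz 0.265 q [-1.12  0.27 -0.71 -1.56 -1.58  0.99] p [ 0.375 -0.093  0.265] perr 0.0003
5 x [2.0, 0.0, -0.0, -0.0, -0.0001, 0.0] |v|cm 2.0 deg 0.0 step 0.091 err 0.0 minz 0.165 q [-1.12  0.66 -0.76 -1.56 -1.57  1.43] p [ 0.375 -0.093  0.165] perr 0.0003
8 x [0.0, 0.0, 1.12, -0.0, 0.0, 0.0] |v|cm 1.12 deg 0.0 step 0.027 err 0.0 minz 0.165
[... 858 characters left out ...]
8855374, -0.18604082,  0.16476742]))
0 0.12
10 x [1.59, -1.12, -0.08, 0.0757, 0.0095, 0.1934] |v|cm 1.95 deg 11.9 step 0.142 err 0.0 minz 0.385 q [-0.85 -0.06 -0.55 -1.69 -1.35  0.51] p [ 0.455 -0.053  0.385] perr 0.0004
5 x [2.0, 0.01, 0.01, -0.0, -0.0001, 0.0] |v|cm 2.0 deg 0.0 step 0.084 err 0.0 minz 0.285 q [-0.88  0.22 -0.68 -1.75 -1.43  0.91] p [ 0.455 -0.052  0.285] perr 0.0002
8 x [1.5, -0.0, -0.0, -0.0, 0.0, 0.0] |v|cm 1.5 deg 0.0 step 0.064 err 0.0 minz 0.165 q [-0.9   0.66 -0.74 -1.77 -1.54  1.41] p [ 0.455 -0.052  0.165] perr 0.0002
g ik (array([ 0.21510389, -0.27116659,  0.60704261]), array([ 0.25916065, -0.3267059 ,  0.19124263]), array([ 0.18860628, -0.18575803,  0.16494021]))
```

```bash
python3 - <<'E'
from kin import *
from workcell import env
s=env.state();p,R,q=s["eef_pos"],s["ee_rot"],s["q"]
x=plan(p,R,*grasp(np.radians(26.6),-1,.11,.1),13,q,(2,3))
E
```

```text
13 x [1.57, 0.37, -0.74, 0.058, 0.007, 0.149] |v|cm 1.77 deg 9.2 step 0.114 err 0.0 minz 0.265 q [-1.17  0.27 -0.71 -1.51 -1.61  0.98] p [ 0.356 -0.102  0.264] perr 0.0005
```

>>> play_rows(
  targets=[
    [[1.57, 0.37, -0.74, 0.058, 0.007, 0.149, 1], [1.57, 0.37, -0.74, 0.058, 0.007, 0.149, 1], [1.57, 0.37, -0.74, 0.058, 0.007, 0.149, 1], [1.57, 0.37, -0.74, 0.058, 0.007, 0.149, 1], [1.57, 0.37, -0.74, 0.058, 0.007, 0.149, 1], [1.57, 0.37, -0.74, 0.058, 0.007, 0.149, 1], [1.57, 0.37, -0.74, 0.058, 0.007, 0.149, 1]],
  ],
)

```text
clock: 3.35
eef_pos: [0.3755, -0.0553, 0.3505]
ee_rot: [[0.49, -0.516, 0.703], [-0.595, 0.392, 0.702], [-0.638, -0.762, -0.114]]
contact_force: [-0.2, -1.1, 0.4]
finger_gap: 0.0852
gripper_force: 0.0
```

>>> play_rows(
  targets=[
    [[1.57, 0.37, -0.74, 0.058, 0.007, 0.149, 1], [1.57, 0.37, -0.74, 0.058, 0.007, 0.149, 1], [1.57, 0.37, -0.74, 0.058, 0.007, 0.149, 1], [1.57, 0.37, -0.74, 0.058, 0.007, 0.149, 1], [1.57, 0.37, -0.74, 0.058, 0.007, 0.149, 1], [1.57, 0.37, -0.74, 0.058, 0.007, 0.149, 1], [0, 0, 0, 0, 0, 0, 1]],
  ],
)

```text
clock: 4.22
eef_pos: [0.3547, -0.1033, 0.2625]
ee_rot: [[-0.011, -0.447, 0.895], [0.002, 0.895, 0.447], [-1.0, 0.007, -0.009]]
contact_force: [-0.0, 0.2, 0.7]
finger_gap: 0.0853
gripper_force: 0.0
```

```bash
python3 log.py; python3 - <<'E'
from kin import *
from workcell import env
s=env.state();p,R,q=s["eef_pos"],s["ee_rot"],s["q"];a=np.radians(26.6)
x=plan(p,R,*grasp(a,-1,.11),5,q,(2,3));y=plan(*x[:2],*grasp(a,-1),8,x[2],(2,3))
pic,d=env.grab_frame("scene");import cv2;cv2.imwrite("pics/s1.png",pic[:,:,::-1])
E
```

```text
4.225 q [-1.175  0.272 -0.713 -1.51  -1.6    0.979] p [ 0.3547 -0.1033  0.2625] F [-0.   0.2  0.7] gap 0.0853 0.0
[[-0.011 -0.447  0.895]
 [ 0.002  0.895  0.447]
 [-1.     0.007 -0.009]]
5 x [1.95, 0.0, 0.05, -0.0, -0.002, -0.001] |v|cm 1.95 deg 0.1 step 0.092 err 0.0 minz 0.165 q [-1.17  0.67 -0.76 -1.51 -1.58  1.43] p [ 0.356 -0.102  0.165] perr 0.0001
8 x [0.0, 0.0, 1.38, -0.0, 0.0, -0.0] |v|cm 1.38 deg 0.0 step 0.034 err 0.0 minz 0.165 q [-0.9   0.66 -0.74 -1.78 -1.54  1.4 ] p [ 0.455 -0.053  0.165] perr 0.0004
```

View pics/s1.png

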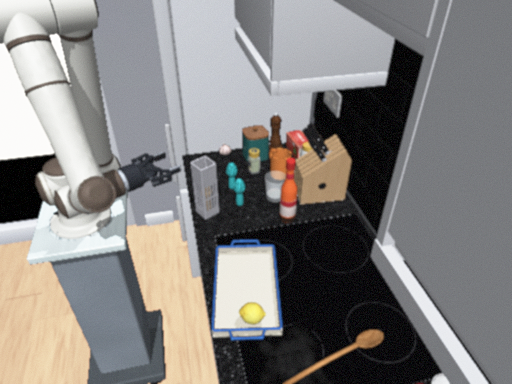

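The hand is level at (150,170), in front of the pot at (205,187), and everything is clear. Next I go down, forward and grip.

>>> play_rows(
  targets=[
    [[1.95, 0, 0.05, 0, -0.002, -0.001, 1], [1.95, 0, 0.05, 0, -0.002, -0.001, 1], [1.95, 0, 0.05, 0, -0.002, -0.001, 1], [1.95, 0, 0.05, 0, -0.002, -0.001, 1], [1.95, 0, 0.05, 0, -0.002, -0.001, 1], [0, 0, 0, 0, 0, 0, 1]],
  ],
)

```text
clock: 5.03
eef_pos: [0.3575, -0.1031, 0.1648]
ee_rot: [[0.002, -0.448, 0.894], [-0.001, 0.894, 0.448], [-1.0, -0.001, 0.001]]
contact_force: [-0.2, 0.1, 1.2]
finger_gap: 0.0856
gripper_force: 0.0
```

>>> play_rows(
  targets=[
    [[0, 0, 1.38, 0, 0, 0, 1], [0, 0, 1.38, 0, 0, 0, 1], [0, 0, 1.38, 0, 0, 0, 1], [0, 0, 1.38, 0, 0, 0, 1], [0, 0, 1.38, 0, 0, 0, 1], [0, 0, 1.38, 0, 0, 0, 1], [0, 0, 1.38, 0, 0, 0, 1], [0, 0, 1.38, 0, 0, 0, 1], [0, 0, 0, 0, 0, 0, 1]],
  ],
)

```text
clock: 6.15
eef_pos: [0.456, -0.0524, 0.1658]
ee_rot: [[0.002, -0.449, 0.894], [-0.001, 0.894, 0.449], [-1.0, -0.002, 0.001]]
contact_force: [-0.3, 0.9, -0.6]
finger_gap: 0.0853
gripper_force: 0.0
```

>>> play_rows(
  targets=[
    [[0, 0, 0, 0, 0, 0, 0.8], [0, 0, 0, 0, 0, 0, 0.6], [0, 0, 0, 0, 0, 0, 0.5], [0, 0, 0, 0, 0, 0, 0.5], [0, 0, 0, 0, 0, 0, 0.5], [0, 0, 0, 0, 0, 0, 0.5]],
  ],
  squeeze=60,
)

```text
clock: 6.9
eef_pos: [0.4554, -0.053, 0.1658]
ee_rot: [[0.001, -0.447, 0.894], [-0.001, 0.894, 0.447], [-1.0, -0.001, 0.001]]
contact_force: [-2.7, -0.0, 0.6]
finger_gap: 0.0613
gripper_force: 67.0
```

```bash
python3 log.py; python3 - <<'E'
from h import *
pic,d=env.grab_frame("scene");cv2.imwrite("pics/s2.png",cv2.resize(pic[120:250,80:330,::-1],None,fx=3,fy=3))
E
```

```text
6.9 q [-0.9    0.657 -0.741 -1.775 -1.536  1.402] p [ 0.4554 -0.053   0.1658] F [-2.7 -0.   0.6] gap 0.0613 67.01192518696189
[[ 0.001 -0.447  0.894]
 [-0.001  0.894  0.447]
 [-1.    -0.001  0.001]]
```

View pics/s2.png

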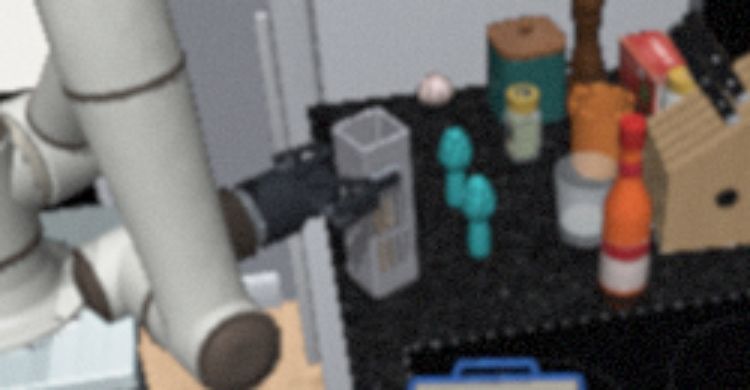

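Firm grip: gap 61 mm, pads on the plain band, visible at crop (370,190). Planning the lift, the carry and the tip.

```bash
cat > seq.py <<'E'
from kin import *
from workcell import env
s=env.state();p,R,q=s["eef_pos"],s["ee_rot"],s["q"];D=np.radians
def step(name,p1,R1,n):
    global p,R,q
    a=(p,R,q);print(name,end=' ');p,R,q=plan(p,R,p1,R1,n,q,(2,3))
    z=R[:,2];ax=-R[:,0];m=p-.019*z+ax*(.21-HG);b=m-.21*ax;t=e('z',TY).T@(m-TIN)
    c=min((o+31e-3*(i*R[:,1]+j*z))[2] for o in(m,b) for i in(1,-1) for j in(1,-1))
    print("   mouth tin",t.round(3),"mouth z",m[2].round(3),"base",b.round(3),"low corner",c.round(3),"tilt",np.degrees(np.arccos(ax[2])).round(1))
E
python3 - <<'E'
from seq import *
step("lift",p+np.array([0,0,.09]),R,5)
mx,my=-.015,.085
for roll,z,n in((.7,.22,6),(1.35,.15,7),(1.75,.115,4),(2.0,.1,3),(2.3,.093,6)):
    P=pour(D(0),-1,roll,tinw(mx,my,z));step(f"r{roll}",P[0],P[1],n)
step("back",p-P[2]*.1,R,6)
E
```

```text
lift 5 x [-1.8, -0.0, 0.0, 0.0, 0.0, 0.0] |v|cm 1.8 deg 0.0 step 0.077 err 0.0 minz 0.184 q [-0.89  0.32 -0.7  -1.76 -1.46  1.03] p [ 0.455 -0.053  0.256] perr 0.0001
   mouth tin [-0.133  0.362  0.296] mouth z 0.301 base [ 0.439 -0.062  0.091] low corner 0.091 tilt 0.1
r0.7 6 x [-0.33, -4.94, -0.27, 0.074, -0.027, 0.115] |v|cm 4.96 deg 8.0 step 0.128 err 0.0 minz 0.19 q [-1.13  0.59 -0.47 -1.96 -1.36  0.4 ] p [ 0.519 -0.327  0.19 ] perr 0.0003
   mouth tin [-0.015  0.085  0.22 ] mouth z 0.225 base [ 0.5   -0.221  0.064] low corner 0.044 tilt 40.2
r1.35 7 x [0.54, -0.43, -0.0, 0.0, -0.0, 0.093] |v|cm 0.69 deg 5.3 step 0.075 err 0.0 minz 0.145 q [-1.13  0.7  -0.51 -1.99 -1.42 -0.11] p [ 0.519 -0.313  0.145] perr 0.0002
   mouth tin [-0.015  0.085  0.15 ] mouth z 0.155 base [ 0.5   -0.152  0.109] low corner 0.079 tilt 77.5
r1.75 4 x [0.04, -0.43, -0.0, 0.0, -0.0, 0.099] |v|cm 0.43 deg 5.7 step 0.09 err 0.0 minz 0.128 q [-1.13  0.75 -0.51 -1.99 -1.44 -0.47] p [ 0.519 -0.313  0.128] perr 0.0002
   mouth tin [-0.015  0.085  0.115] mouth z 0.12 base [ 0.5   -0.15   0.157] low corner 0.089 tilt 100.2
r2.0 3 x [-0.14, -0.11, -0.0, 0.0, -0.0, 0.084] |v|cm 0.18 deg 4.8 step 0.083 err 0.0 minz 0.124 q [-1.13  0.76 -0.5  -1.99 -1.44 -0.71] p [ 0.519 -0.316  0.124] perr 0.0001
   mouth tin [-0.015  0.085  0.1  ] mouth z 0.105 base [ 0.5   -0.166  0.193] low corner 0.077 tilt 114.7
r2.3 6 x [-0.07, 0.13, -0.0, 0.0, -0.0, 0.05] |v|cm 0.15 deg 2.9 step 0.054 err 0.0 minz 0.124 q [-1.14  0.75 -0.48 -1.98 -1.43 -1.04] p [ 0.519 -0.323  0.128] perr 0.0003
   mouth tin [-0.015  0.085  0.093] mouth z 0.098 base [ 0.5   -0.201  0.238] low corner 0.075 tilt 131.8
back 6 x [6.69, 3.76, 0.3, -0.04, 0.088, -0.375] |v|cm 7.68 deg 22.2 step 0.559 err 0.0 minz 0.177 q [-0.77  0.41 -0.84 -1.9  -1.47  1.27] p [0.456 0.022 0.232] perr 0.0005
   mouth tin [-0.148  0.436  0.272] mouth z 0.277 base [0.439 0.014 0.067] low corner 0.067 tilt 0.2
```

>>> play_rows(
  targets=[
    [[-1.8, 0, 0, 0, 0, 0, 0.5], [-1.8, 0, 0, 0, 0, 0, 0.5], [-1.8, 0, 0, 0, 0, 0, 0.5], [-1.8, 0, 0, 0, 0, 0, 0.5], [-1.8, 0, 0, 0, 0, 0, 0.5], [0, 0, 0, 0, 0, 0, 0.5]],
  ],
)

```text
clock: 7.7
eef_pos: [0.4554, -0.053, 0.2563]
ee_rot: [[0.003, -0.447, 0.895], [-0.005, 0.895, 0.447], [-1.0, -0.005, 0.0]]
contact_force: [-0.4, 0.0, -2.9]
finger_gap: 0.0616
gripper_force: 66.9
```

>>> play_rows(
  targets=[
    [[-0.33, -4.94, -0.27, 0.074, -0.027, 0.115, 0.5], [-0.33, -4.94, -0.27, 0.074, -0.027, 0.115, 0.5], [-0.33, -4.94, -0.27, 0.074, -0.027, 0.115, 0.5], [-0.33, -4.94, -0.27, 0.074, -0.027, 0.115, 0.5], [-0.33, -4.94, -0.27, 0.074, -0.027, 0.115, 0.5], [-0.33, -4.94, -0.27, 0.074, -0.027, 0.115, 0.5], [0, 0, 0, 0, 0, 0, 0.5]],
  ],
)

```text
clock: 8.57
eef_pos: [0.5188, -0.3293, 0.1864]
ee_rot: [[-0.001, 0.004, 1.0], [0.649, 0.761, -0.002], [-0.761, 0.649, -0.004]]
contact_force: [-0.8, 0.0, -3.0]
finger_gap: 0.062
gripper_force: 66.9
```

```bash
python3 log.py; python3 - <<'E'
from h import *
pic,d=env.grab_frame("scene");cv2.imwrite("pics/s3.png",pic[:,:,::-1])
from seq import *
mx,my=-.015,.085
for roll,z,n in((1.35,.15,7),(1.75,.115,4),(2.0,.1,3),(2.3,.093,6)):
    P=pour(D(0),-1,roll,tinw(mx,my,z));step(f"r{roll}",P[0],P[1],n)
E
```

```text
8.575 q [-1.133  0.596 -0.471 -1.96  -1.36   0.401] p [ 0.5188 -0.3293  0.1864] F [-0.8  0.  -3. ] gap 0.062 66.93211974576116
[[-0.001  0.004  1.   ]
 [ 0.649  0.761 -0.002]
 [-0.761  0.649 -0.004]]
r1.35 7 x [0.52, -0.39, 0.0, -0.0, -0.0, 0.092] |v|cm 0.65 deg 5.3 step 0.075 err 0.0 minz 0.146 q [-1.13  0.7  -0.51 -1.99 -1.42 -0.11] p [ 0.519 -0.313  0.145] perr 0.0003
   mouth tin [-0.015  0.085  0.15 ] mouth z 0.155 base [ 0.5   -0.152  0.109] low corner 0.079 tilt 77.3
r1.75 4 x [0.05, -0.43, 0.01, -0.001, 0.0, 0.1] |v|cm 0.43 deg 5.7 step 0.09 err 0.0 minz 0.128 q [-1.13  0.75 -0.51 -2.   -1.44 -0.46] p [ 0.519 -0.312  0.128] perr 0.0001
   mouth tin [-0.015  0.085  0.115] mouth z 0.12 base [ 0.5   -0.15   0.157] low corner 0.09 tilt 100.2
r2.0 3 x [-0.15, -0.11, -0.0, 0.001, -0.0, 0.084] |v|cm 0.19 deg 4.8 step 0.084 err 0.0 minz 0.124 q [-1.13  0.76 -0.5  -1.99 -1.44 -0.72] p [ 0.519 -0.316  0.124] perr 0.0001
   mouth tin [-0.015  0.085  0.1  ] mouth z 0.105 base [ 0.5   -0.166  0.193] low corner 0.077 tilt 114.6
r2.3 6 x [-0.07, 0.12, -0.0, -0.0, -0.0, 0.05] |v|cm 0.14 deg 2.9 step 0.054 err 0.0 minz 0.125 q [-1.13  0.75 -0.48 -1.98 -1.43 -1.04] p [ 0.519 -0.323  0.128] perr 0.0003
   mouth tin [-0.015  0.085  0.093] mouth z 0.098 base [ 0.5   -0.2    0.238] low corner 0.075 tilt 131.8
```

View pics/s3.png

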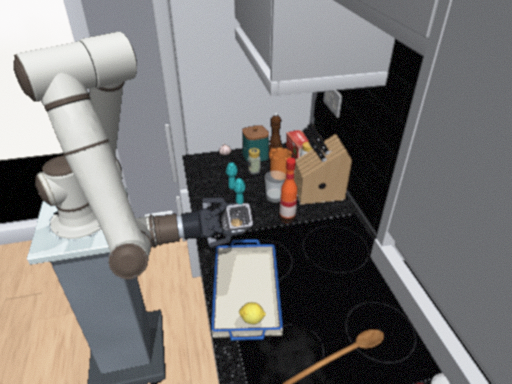

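The pot is held tilted with its mouth at (238,217), at the near end of the tin, and the bystanders haven't moved. Continuing the tip.

>>> play_rows(
  targets=[
    [[0.52, -0.39, 0, 0, 0, 0.092, 0.5], [0.52, -0.39, 0, 0, 0, 0.092, 0.5], [0.52, -0.39, 0, 0, 0, 0.092, 0.5], [0.52, -0.39, 0, 0, 0, 0.092, 0.5], [0.52, -0.39, 0, 0, 0, 0.092, 0.5], [0.52, -0.39, 0, 0, 0, 0.092, 0.5], [0.52, -0.39, 0, 0, 0, 0.092, 0.5]],
  ],
)

```text
clock: 9.5
eef_pos: [0.5192, -0.3116, 0.1476]
ee_rot: [[-0.002, -0.0, 1.0], [0.975, 0.221, 0.002], [-0.221, 0.975, -0.0]]
contact_force: [-0.5, -0.4, -3.2]
finger_gap: 0.0615
gripper_force: 67.0
```

>>> play_rows(
  targets=[
    [[0.05, -0.43, 0.01, 0, 0, 0.1, 0.5], [0.05, -0.43, 0.01, 0, 0, 0.1, 0.5], [0.05, -0.43, 0.01, 0, 0, 0.1, 0.5], [0.05, -0.43, 0.01, 0, 0, 0.1, 0.5], [-0.15, -0.11, 0, 0, 0, 0.084, 0.5], [-0.15, -0.11, 0, 0, 0, 0.084, 0.5], [-0.15, -0.11, 0, 0, 0, 0.084, 0.5], [0, 0, 0, 0, 0, 0, 0.5]],
  ],
)

```text
clock: 10.5
eef_pos: [0.5197, -0.3148, 0.1262]
ee_rot: [[-0.001, 0.001, 1.0], [0.911, -0.413, 0.002], [0.413, 0.911, -0.0]]
contact_force: [-0.0, 1.0, -3.3]
finger_gap: 0.0613
gripper_force: 66.8
```

>>> play_rows(
  targets=[
    [[-0.04, 0.06, 0, 0, 0, 0.025, 0.5], [-0.04, 0.06, 0, 0, 0, 0.025, 0.5], [-0.04, 0.06, 0, 0, 0, 0.025, 0.5], [-0.04, 0.06, 0, 0, 0, 0.025, 0.5], [-0.03, 0.06, 0, 0, 0, 0.025, 0.5], [-0.03, 0.06, 0, 0, 0, 0.025, 0.5], [-0.03, 0.06, 0, 0, 0, 0.025, 0.5], [-0.03, 0.06, 0, 0, 0, 0.025, 0.5], [0, 0, 0, 0, 0, 0, 0.5], [0, 0, 0, 0, 0, 0, 0.5]],
  ],
)

```text
clock: 11.75
eef_pos: [0.5196, -0.3204, 0.1294]
ee_rot: [[-0.001, -0.0, 1.0], [0.81, -0.587, 0.001], [0.587, 0.81, 0.001]]
contact_force: [-0.3, -0.5, -2.5]
finger_gap: 0.0614
gripper_force: 67.0
```

```bash
python3 log.py; python3 - <<'E'
from h import *
pic,d=env.grab_frame("scene");q,d=env.grab_frame("top");a=pic[180:350,150:350];b=q[160:280,230:430]
cv2.imwrite("pics/s4.png",np.vstack([cv2.resize(a,(600,345)),cv2.resize(b,(425,255),interpolation=2)if 0 else np.pad(cv2.resize(b,(425,255)),((0,0),(0,175),(0,0)))])[:,:,::-1])
E
```

```text
11.75 q [-1.132  0.746 -0.489 -1.987 -1.431 -0.934] p [ 0.5196 -0.3204  0.1294] F [-0.3 -0.5 -2.5] gap 0.0614 66.96352598257363
[[-0.001 -0.     1.   ]
 [ 0.81  -0.587  0.001]
 [ 0.587  0.81   0.001]]
```

View pics/s4.png

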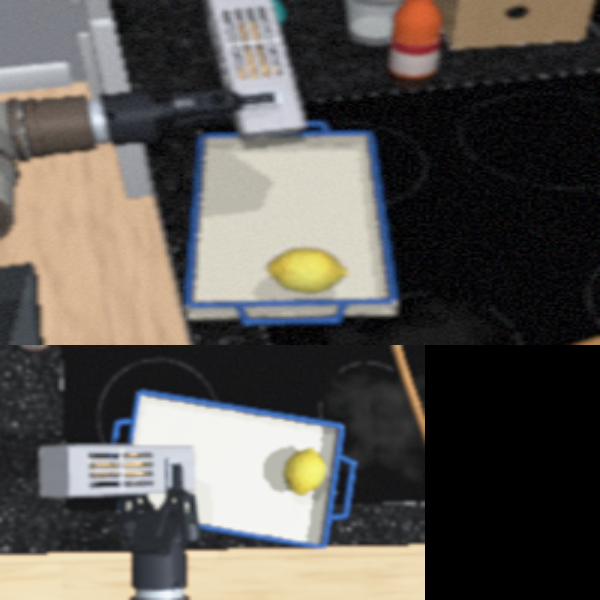

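The reamer is still inside (wood shows through the slots at about (255,60) in the upper panel), and the mouth is over the tin. Tipping further, slowly.

>>> play_rows(
  targets=[
    [[-0.03, 0.06, 0, 0, 0, 0.02, 0.5], [-0.03, 0.06, 0, 0, 0, 0.02, 0.5], [-0.03, 0.06, 0, 0, 0, 0.02, 0.5], [-0.03, 0.06, 0, 0, 0, 0.02, 0.5], [-0.03, 0.06, 0, 0, 0, 0.02, 0.5], [-0.03, 0.06, 0, 0, 0, 0.02, 0.5], [0, 0, 0, 0, 0, 0, 0.5], [0, 0, 0, 0, 0, 0, 0.5], [0, 0, 0, 0, 0, 0, 0.5], [0, 0, 0, 0, 0, 0, 0.5]],
  ],
)

```text
clock: 13.1
eef_pos: [0.5196, -0.324, 0.1311]
ee_rot: [[-0.001, 0.0, 1.0], [0.734, -0.68, 0.001], [0.68, 0.734, 0.001]]
contact_force: [0.7, -0.3, -1.2]
finger_gap: 0.0612
gripper_force: 67.0
```

```bash
cat > look.py <<'E'
import sys;from h import *
pic,d=env.grab_frame("scene");q,d2=env.grab_frame("top")
for n,p,dd in(("scene",pic,d),("top",q,d2)):
    W=cloud(dd,env.calibration(n));h=cv2.cvtColor(p,cv2.COLOR_RGB2HSV);H,S,V=[h[...,i].astype(int) for i in range(3)]
    a=np.radians(-11.3);T=(W[...,:2]-[.498,-.443])@np.array([[np.cos(a),-np.sin(a)],[np.sin(a),np.cos(a)]])
    m=(abs(T[...,0])<.085)&(abs(T[...,1])<.145)&(W[...,2]<.12)
    for k,mm in(("wood",m&(H>8)&(H<21)&(S>70)),("lemon",m&(H>=22)&(H<35)&(S>150))):
        print(n,k,mm.sum(),np.median(np.c_[T[mm],W[mm][:,2]],0).round(3) if mm.sum()>5 else "", (np.ptp(T[mm],axis=0).round(3) if mm.sum()>5 else ""), [int(x.mean()) for x in np.nonzero(mm)[::-1]] if mm.sum() else "")
a=pic[180:350,150:350];b=q[160:280,230:430]
cv2.imwrite(f"pics/{sys.argv[1]}.png",np.vstack([cv2.resize(a,(600,345)),np.pad(cv2.resize(b,(425,255)),((0,0),(0,175),(0,0)))])[:,:,::-1])
E
python3 log.py; python3 look.py s5
```

```text
13.1 q [-1.135  0.741 -0.482 -1.983 -1.427 -1.065] p [ 0.5196 -0.324   0.1311] F [ 0.7 -0.3 -1.2] gap 0.0612 67.02508541755378
[[-0.001  0.     1.   ]
 [ 0.734 -0.68   0.001]
 [ 0.68   0.734  0.001]]
scene wood 250 [-0.008  0.06   0.057] [0.036 0.047] [241, 261]
scene lemon 116 [ 0.002 -0.104  0.058] [0.06 0.03] [250, 310]
top wood 0   
top lemon 131 [ 0.005 -0.089  0.057] [0.058 0.043] [371, 219]
```

Wood now shows at scene (241,261), tin y 0.06, height 0.057, so the head is out and leaning from the lip. I'll draw the pot back level (+y), keeping the mouth low.

>>> play_rows(
  targets=[
    [[0.75, -0.7, 0, 0, 0, 0, 0.5], [0.75, -0.7, 0, 0, 0, 0, 0.5], [0.75, -0.7, 0, 0, 0, 0, 0.5], [0.75, -0.7, 0, 0, 0, 0, 0.5], [0.75, -0.7, 0, 0, 0, 0, 0.5], [0.75, -0.7, 0, 0, 0, 0, 0.5], [0, 0, 0, 0, 0, 0, 0.5], [0, 0, 0, 0, 0, 0, 0.5]],
  ],
)

```text
clock: 14.2
eef_pos: [0.5197, -0.2628, 0.1309]
ee_rot: [[-0.001, -0.0, 1.0], [0.734, -0.679, 0.001], [0.679, 0.734, 0.001]]
contact_force: [-0.2, 0.3, -3.0]
finger_gap: 0.0609
gripper_force: 67.1
```

```bash
python3 log.py; python3 look.py s6
```

```text
14.2 q [-1.084  0.753 -0.606 -2.048 -1.473 -0.935] p [ 0.5197 -0.2628  0.1309] F [-0.2  0.3 -3. ] gap 0.0609 67.09024169482291
[[-0.001 -0.     1.   ]
 [ 0.734 -0.679  0.001]
 [ 0.679  0.734  0.001]]
scene wood 246 [-0.014  0.086  0.045] [0.033 0.093] [240, 258]
scene lemon 116 [ 0.004 -0.104  0.058] [0.06  0.028] [250, 310]
top wood 66 [-0.02   0.094  0.043] [0.031 0.054] [308, 218]
top lemon 131 [ 0.005 -0.09   0.057] [0.059 0.04 ] [371, 219]
```

View pics/s6.png

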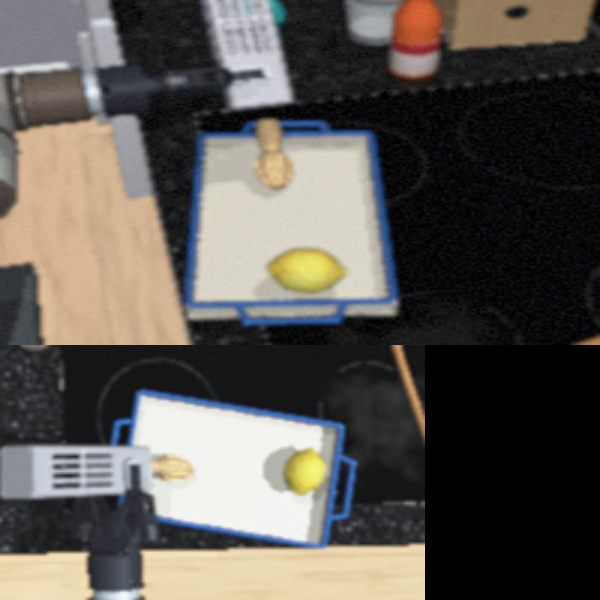

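The reamer is out: head at (272,170), handle at (268,130) near the end rim. I'll draw the pot back further and check how it lies.

>>> play_rows(
  targets=[
    [[0.95, -0.88, 0, 0, 0, 0, 0.5], [0.95, -0.88, 0, 0, 0, 0, 0.5], [0.95, -0.88, 0, 0, 0, 0, 0.5], [0.95, -0.88, 0, 0, 0, 0, 0.5], [1.0, 1.1, 0, 0, 0, 0, 0.5], [1.0, 1.1, 0, 0, 0, 0, 0.5], [1.0, 1.1, 0, 0, 0, 0, 0.5], [0, 0, 0, 0, 0, 0, 0.5]],
  ],
)

```text
clock: 15.3
eef_pos: [0.5194, -0.2103, 0.1765]
ee_rot: [[-0.002, -0.0, 1.0], [0.735, -0.678, 0.001], [0.678, 0.735, 0.002]]
contact_force: [0.5, 1.4, -2.7]
finger_gap: 0.0617
gripper_force: 67.0
```

```bash
python3 log.py; python3 look.py s7; python3 - <<'E'
from h import *
for n in("scene","top"):
    p,d=env.grab_frame(n);W=cloud(d,env.calibration(n));h=cv2.cvtColor(p,cv2.COLOR_RGB2HSV);H,S,V=[h[...,i].astype(int) for i in range(3)]
    a=np.radians(-11.3);T=(W[...,:2]-[.498,-.443])@np.array([[np.cos(a),-np.sin(a)],[np.sin(a),np.cos(a)]])
    m=(abs(T[...,0])<.085)&(T[...,1]>0)&(T[...,1]<.2)&(W[...,2]<.12)&(W[...,2]>.012)&(H>8)&(H<21)&(S>70)
    t=T[...,1][m];z=W[...,2][m]
    for lo in np.arange(0,.2,.02):
        k=(t>=lo)&(t<lo+.02)
        if k.sum():print(n,lo.round(2),k.sum(),"x",T[...,0][m][k].mean().round(3),"zmax",z[k].max().round(3))
E
python3 - <<'E'
from seq import *
g,Rg=grasp(D(26.6),-1)
P=pour(D(0),-1,1.2,POT*0+np.array([.5,-.21,.17]))
step("r1.2",P[0],P[1],9)
step("up",g+np.array([0,-.0,.09]),Rg,10)
step("down",g+np.array([0,0,.005]),Rg,6)
E
```

```text
15.3 q [-1.027  0.627 -0.71  -2.101 -1.453 -0.947] p [ 0.5194 -0.2103  0.1765] F [ 0.5  1.4 -2.7] gap 0.0617 67.04199213534594
[[-0.002 -0.     1.   ]
 [ 0.735 -0.678  0.001]
 [ 0.678  0.735  0.002]]
scene wood 246 [-0.014  0.084  0.045] [0.033 0.093] [240, 258]
scene lemon 114 [ 0.005 -0.104  0.057] [0.06 0.03] [250, 310]
top wood 96 [-0.022  0.104  0.044] [0.03  0.085] [304, 217]
top lemon 134 [ 0.005 -0.09   0.057] [0.059 0.041] [371, 219]
scene 0.04 18 x -0.009 zmax 0.037
scene 0.06 86 x -0.011 zmax 0.05
scene 0.08 58 x -0.013 zmax 0.052
scene 0.1 29 x -0.015 zmax 0.053
scene 0.12 45 x -0.016 zmax 0.061
scene 0.14 36 x -0.018 zmax 0.064
top 0.04 2 x -0.015 zmax 0.03
top 0.06 10 x -0.022 zmax 0.043
top 0.08 31 x -0.017 zmax 0.052
top 0.1 27 x -0.015 zmax 0.053
top 0.12 25 x -0.017 zmax 0.056
top 0.14 32 x -0.02 zmax 0.066
top 0.16 10 x -0.018 zmax 0.06
r1.2 9 x [0.42, -0.36, -0.0, -0.0, -0.0, -0.124] |v|cm 0.55 deg 7.1 step 0.146 err 0.0 minz 0.154 q [-0.98  0.73 -0.79 -2.16 -1.54  0.33] p [ 0.519 -0.168  0.154] perr 0.0004
   mouth tin [-0.043  0.229  0.165] mouth z 0.17 base [ 0.5   -0.014  0.095] low corner 0.066 tilt 68.9
up 10 x [-0.03, 1.74, -0.3, -0.041, 0.028, -0.118] |v|cm 1.77 deg 7.3 step 0.076 err 0.0 minz 0.163 q [-0.89  0.32 -0.7  -1.75 -1.46  1.03] p [ 0.454 -0.053  0.255] perr 0.0004
   mouth tin [-0.134  0.362  0.295] mouth z 0.3 base [ 0.438 -0.062  0.09 ] low corner 0.09 tilt 0.1
down 6 x [1.42, 0.0, 0.01, 0.001, 0.0, 0.0] |v|cm 1.42 deg 0.1 step 0.061 err 0.0 minz 0.17 q [-0.9   0.64 -0.74 -1.78 -1.53  1.39] p [ 0.455 -0.053  0.17 ] perr 0.0004
   mouth tin [-0.134  0.363  0.21 ] mouth z 0.215 base [ 0.438 -0.061  0.005] low corner 0.005 tilt 0.1
```

The reamer lies from tin y 0.05 to 0.165, with its handle propped on the end rim; its middle is at y≈0.105 and z≈0.035, within limits. To stay clear of the turquoise pieces I'll lift high before righting the pot.

```bash
python3 - <<'E'
from seq import *
g,Rg=grasp(D(26.6),-1)
step("lift",p+np.array([0,0,.12]),R,5)
import seq
p0,R0,q0=seq.p,seq.R,seq.q
step("right",g+np.array([0,0,.14]),Rg,19)
# intermediate low corner
w=Ro.from_matrix(R0.T@Rg).as_rotvec()/19;E=Ro.from_rotvec(w).as_matrix();M=sum(np.linalg.matrix_power(E,k) for k in range(19));v=np.linalg.solve(M,R0.T@(g+np.array([0,0,.14])-p0))
pp,RR=p0,R0
for k in range(19):
    pp=pp+RR@v;RR=RR@E;z=RR[:,2];ax=-RR[:,0];m=pp-.019*z+ax*.045;b=m-.21*ax
    if k%3==2:print(k,"base",b.round(3),"mouth",m.round(3),"low",min((o+31e-3*(i*RR[:,1]+j*z))[2] for o in(m,b) for i in(1,-1) for j in(1,-1)).round(3))
step("down",g+np.array([0,0,.004]),Rg,8)
E
```

```text
lift 5 x [1.63, 1.76, -0.0, 0.0, 0.0, 0.0] |v|cm 2.4 deg 0.0 step 0.088 err 0.0 minz 0.199 q [-0.99  0.24 -0.63 -2.03 -1.21 -1.37] p [ 0.519 -0.211  0.295] perr 0.0002
   mouth tin [-0.037  0.196  0.259] mouth z 0.264 base [ 0.5   -0.09   0.407] low corner 0.241 tilt 132.9
right 19 x [1.03, 0.47, -0.14, -0.012, 0.028, -0.119] |v|cm 1.14 deg 7.0 step 0.121 err 0.0 minz 0.297 q [-0.88  0.15 -0.66 -1.74 -1.41  0.81] p [ 0.455 -0.052  0.306] perr 0.001
   mouth tin [-0.133  0.363  0.346] mouth z 0.351 base [ 0.438 -0.059  0.141] low corner 0.141 tilt 0.5
2 base [ 0.482 -0.043  0.385] mouth [ 0.499 -0.237  0.305] low 0.274
5 base [ 0.466 -0.008  0.346] mouth [ 0.493 -0.216  0.342] low 0.307
8 base [0.452 0.011 0.296] mouth [ 0.484 -0.184  0.367] low 0.263
11 base [0.442 0.01  0.242] mouth [ 0.471 -0.146  0.38 ] low 0.215
14 base [ 0.437 -0.01   0.191] mouth [ 0.457 -0.106  0.377] low 0.174
17 base [ 0.437 -0.046  0.15 ] mouth [ 0.442 -0.071  0.359] low 0.146
down 8 x [1.71, -0.01, -0.01, -0.0, -0.0, -0.001] |v|cm 1.71 deg 0.1 step 0.075 err 0.0 minz 0.17 q [-0.9   0.64 -0.74 -1.78 -1.53  1.39] p [ 0.455 -0.053  0.169] perr 0.0002
   mouth tin [-0.134  0.363  0.209] mouth z 0.214 base [ 0.437 -0.061  0.004] low corner 0.004 tilt 0.1
```

All clear.

>>> play_rows(
  targets=[
    [[1.63, 1.76, 0, 0, 0, 0, 0.5], [1.63, 1.76, 0, 0, 0, 0, 0.5], [1.63, 1.76, 0, 0, 0, 0, 0.5], [1.63, 1.76, 0, 0, 0, 0, 0.5], [1.63, 1.76, 0, 0, 0, 0, 0.5]],
  ],
)

```text
clock: 16.12
eef_pos: [0.519, -0.2107, 0.2949]
ee_rot: [[-0.0, 0.002, 1.0], [0.732, -0.681, 0.001], [0.681, 0.732, -0.001]]
contact_force: [-0.1, 0.2, -2.7]
finger_gap: 0.0613
gripper_force: 67.1
```

>>> play_rows(
  targets=[
    [[1.03, 0.47, -0.14, -0.012, 0.028, -0.119, 0.5], [1.03, 0.47, -0.14, -0.012, 0.028, -0.119, 0.5], [1.03, 0.47, -0.14, -0.012, 0.028, -0.119, 0.5], [1.03, 0.47, -0.14, -0.012, 0.028, -0.119, 0.5], [1.03, 0.47, -0.14, -0.012, 0.028, -0.119, 0.5], [1.03, 0.47, -0.14, -0.012, 0.028, -0.119, 0.5], [1.03, 0.47, -0.14, -0.012, 0.028, -0.119, 0.5], [1.03, 0.47, -0.14, -0.012, 0.028, -0.119, 0.5], [1.03, 0.47, -0.14, -0.012, 0.028, -0.119, 0.5], [1.03, 0.47, -0.14, -0.012, 0.028, -0.119, 0.5]],
  ],
)

```text
clock: 17.38
eef_pos: [0.491, -0.127, 0.3557]
ee_rot: [[-0.154, -0.24, 0.959], [0.88, 0.408, 0.243], [-0.45, 0.881, 0.148]]
contact_force: [0.3, 0.3, -2.8]
finger_gap: 0.0611
gripper_force: 67.1
```

>>> play_rows(
  targets=[
    [[1.03, 0.47, -0.14, -0.012, 0.028, -0.119, 0.5], [1.03, 0.47, -0.14, -0.012, 0.028, -0.119, 0.5], [1.03, 0.47, -0.14, -0.012, 0.028, -0.119, 0.5], [1.03, 0.47, -0.14, -0.012, 0.028, -0.119, 0.5], [1.03, 0.47, -0.14, -0.012, 0.028, -0.119, 0.5], [1.03, 0.47, -0.14, -0.012, 0.028, -0.119, 0.5], [1.03, 0.47, -0.14, -0.012, 0.028, -0.119, 0.5], [1.03, 0.47, -0.14, -0.012, 0.028, -0.119, 0.5], [1.03, 0.47, -0.14, -0.012, 0.028, -0.119, 0.5], [0, 0, 0, 0, 0, 0, 0.5]],
  ],
)

```text
clock: 18.62
eef_pos: [0.455, -0.0516, 0.3057]
ee_rot: [[-0.006, -0.446, 0.895], [0.01, 0.895, 0.446], [-1.0, 0.011, -0.001]]
contact_force: [-0.2, 1.0, -1.5]
finger_gap: 0.0614
gripper_force: 67.2
```

```bash
python3 log.py; python3 - <<'E'
from seq import *
g,Rg=grasp(D(26.6),-1)
step("down",g+np.array([0,0,.004]),Rg,8)
E
```

```text
18.625 q [-0.876  0.148 -0.657 -1.739 -1.409  0.807] p [ 0.455  -0.0516  0.3057] F [-0.2  1.  -1.5] gap 0.0614 67.15852704830468
[[-0.006 -0.446  0.895]
 [ 0.01   0.895  0.446]
 [-1.     0.011 -0.001]]
down 8 x [1.71, -0.02, -0.01, -0.0, -0.0, -0.001] |v|cm 1.71 deg 0.1 step 0.075 err 0.0 minz 0.169 q [-0.9   0.64 -0.74 -1.77 -1.53  1.39] p [ 0.454 -0.052  0.169] perr 0.0004
   mouth tin [-0.134  0.363  0.209] mouth z 0.214 base [ 0.437 -0.061  0.004] low corner 0.004 tilt 0.2
```

>>> play_rows(
  targets=[
    [[1.71, -0.02, -0.01, 0, 0, -0.001, 0.5], [1.71, -0.02, -0.01, 0, 0, -0.001, 0.5], [1.71, -0.02, -0.01, 0, 0, -0.001, 0.5], [1.71, -0.02, -0.01, 0, 0, -0.001, 0.5], [1.71, -0.02, -0.01, 0, 0, -0.001, 0.5], [1.71, -0.02, -0.01, 0, 0, -0.001, 0.5], [1.71, -0.02, -0.01, 0, 0, -0.001, 0.5], [1.71, -0.02, -0.01, 0, 0, -0.001, 0.5], [0, 0, 0, 0, 0, 0, 0.5]],
  ],
)

```text
clock: 19.75
eef_pos: [0.4555, -0.0542, 0.1684]
ee_rot: [[-0.003, -0.444, 0.896], [0.004, 0.896, 0.444], [-1.0, 0.005, -0.001]]
contact_force: [-0.7, 1.0, -2.3]
finger_gap: 0.0615
gripper_force: 67.1
```

>>> play_rows(
  targets=[
    [[0.1, 0, 0, 0, 0, 0, 0.5], [0.1, 0, 0, 0, 0, 0, 0.5], [0.1, 0, 0, 0, 0, 0, 0.5], [0, 0, 0, 0, 0, 0, 0.5]],
  ],
)

```text
clock: 20.25
eef_pos: [0.455, -0.0536, 0.167]
ee_rot: [[0.0, -0.445, 0.896], [-0.002, 0.896, 0.445], [-1.0, -0.001, -0.001]]
contact_force: [0.1, 0.0, -1.8]
finger_gap: 0.0614
gripper_force: 67.1
```

>>> play_rows(
  targets=[
    [[0.1, 0, 0, 0, 0, 0, 0.5], [0, 0, 0, 0, 0, 0, 0.5], [0, 0, 0, 0, 0, 0, 0.75], [0, 0, 0, 0, 0, 0, 0.8], [0, 0, 0, 0, 0, 0, 0.9], [0, 0, 0, 0, 0, 0, 1], [0, 0, 0, 0, 0, 0, 1], [0, 0, 0, 0, 0, 0, 1]],
  ],
)

```text
clock: 21.25
eef_pos: [0.455, -0.0536, 0.1657]
ee_rot: [[-0.0, -0.445, 0.896], [-0.001, 0.896, 0.445], [-1.0, -0.001, -0.001]]
contact_force: [-0.5, -0.1, 0.6]
finger_gap: 0.0855
gripper_force: 0.0
```

>>> play_rows(
  targets=[
    [[0, 0, -1.4, 0, 0, 0, 1], [0, 0, -1.4, 0, 0, 0, 1], [0, 0, -1.4, 0, 0, 0, 1], [0, 0, -1.4, 0, 0, 0, 1], [0, 0, -1.4, 0, 0, 0, 1], [0, 0, -1.4, 0, 0, 0, 1], [0, 0, -1.4, 0, 0, 0, 1], [0, 0, -1.4, 0, 0, 0, 1], [0, 0, 0, 0, 0, 0, 1], [0, 0, 0, 0, 0, 0, 1]],
  ],
)

```text
clock: 22.5
eef_pos: [0.3548, -0.1035, 0.1658]
ee_rot: [[-0.0, -0.444, 0.896], [-0.001, 0.896, 0.444], [-1.0, -0.001, -0.001]]
contact_force: [-0.5, 0.3, 0.1]
finger_gap: 0.0853
gripper_force: 0.0
```

```bash
python3 log.py; python3 look.py s8; python3 - <<'E'
from h import *
pic,d=env.grab_frame("scene");cv2.imwrite("pics/s9.png",pic[:,:,::-1])
p,d=env.grab_frame("top");W=cloud(d,env.calibration("top"));m=(abs(W[...,0]-.44)<.08)&(abs(W[...,1]+.06)<.08)&(W[...,2]>.195)&(W[...,2]<.23)
print(cv2.minAreaRect(W[m][:,:2].astype(np.float32)*1000),np.percentile(W[m][:,2],[5,95]))
E
```

```text
22.5 q [-1.173  0.66  -0.761 -1.508 -1.579  1.422] p [ 0.3548 -0.1035  0.1658] F [-0.5  0.3  0.1] gap 0.0853 0.0
[[-0.    -0.444  0.896]
 [-0.001  0.896  0.444]
 [-1.    -0.001 -0.001]]
scene wood 245 [-0.014  0.085  0.045] [0.033 0.091] [240, 258]
scene lemon 102 [ 0.001 -0.104  0.058] [0.06  0.029] [250, 310]
top wood 77 [-0.022  0.108  0.046] [0.031 0.084] [302, 217]
top lemon 130 [ 0.005 -0.089  0.057] [0.059 0.04 ] [371, 219]
((437.22003173828125, -61.71953582763672), (62.08322525024414, 62.89735412597656), 27.095924377441406) [0.19921881 0.21127863]
```

View pics/s9.png

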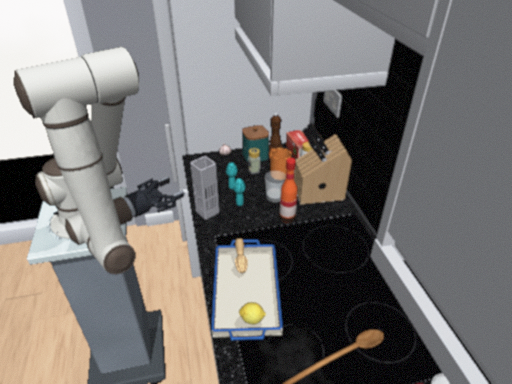

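The pot stands upright at (205,187). The reamer is in the tin at (241,258) with the lemon at (252,313), the bystanders are in place and the hand is clear. Handing in.

```bash
python3 -c "
from workcell import env
print(env.job_done())"
```

```text
the job is handed in; nothing more can be done
None
```

I handed the job in at about 22.7 s on the robot's clock. The reamer lies in the tin with the lemon, its handle propped on the end rim; the empty pot stands upright at its old place, and the tumbler, jar and bottle look undisturbed (no verdict came back).

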